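Take the filter cartridge out of the grow-room humidifier

ROBOT

A 6-joint arm with a two-finger parallel gripper is mounted at the origin on the work surface. World frame = base frame: x ahead of the robot, y to its left, z up, the work surface at z = 0. Lengths are in mm, angles in rad, forces in N, time in s.
With the tool pointing down it reaches from about 150 to 775 mm from the base axis. Payload 6.1 kg.
Tool frame: the origin (TCP) lies at the very end of the fingers, on their centre line; the grasp point (between the pads) lies 19 mm behind it; z points along the fingers, y is the line along which they close (so a half turn about z gives the same grasp; the last joint's range is limited). The gripper opens to 85 mm and grips with 20 to 120 N. Pads are 22 mm wide; open, the fingers measure 114 mm over their backs; the gripper's body (76 mm by 85 mm) begins 54 mm behind the grasp point. The pads swing forward as they close: fully open they stand 13 mm farther back than shut.
Start: joints at [-1.317, 0.126, -0.04, 1.405, 0, 1.571], TCP at [131.813, -508.167, 231.295] pointing down, gripper open.
Joint ranges: [-2.72, 2.72], [-0.95, 1.95], [-1.27, 1.35], [-1.78, 2.02], [-1.46, 1.47], [-3.14, 3.14]. Speed limits (rad/s): [2.39, 2.39, 3.01, 3.14, 3.14, 3.14].

INTERFACE

Orientations are given as a unit quaternion [w, x, y, z].
In Python, from rig import * gives the robot as it stands. The module is installed in compiled form; this text tells all that it offers.
- The arm moves only by the tool play_rows, never from a script. Its argument "targets" is a list of rows, each an object with "gripper": the closure, from 0 (fully open) to 1 (shut); "travel": the shift along the tool's x, y, z scaled (see below), a list of three; "twist": the turn, a rotation vector about the tool's x, y, z scaled (see below), a list of three. A call has 1 to 12 rows; each row is the pose to reach, as a shift and turn from the pose commanded when the call began, along the tool's axes at that moment, turning the shorter way round; what a row does not reach only later rows make up. The controller multiplies each number of a shift by 0.1 m and each number of a turn by pi rad. A row lasts 1/12 s, in which the tool goes at most 41.7 mm and 7.16 degrees, less where a joint would pass 70% of its speed; a pose out of reach is approached as far as the arm can. A call with a number of a shift or a turn outside -1 to 1 is refused whole. A call with a gripper value outside its range is refused whole. The fingers move at their own pace and stop on an object; the grip force is fixed at half the most. Time passes only in rows, so rows that repeat a pose let the fingers close. It gives the time, the measured TCP pose, the force, the opening and the grip force at its end, in the units of the state.
- get_state(): the state, without advancing time (a new reading comes with each control period).
- snapshot(name): name is "scene" or "top" or "wrist"; returns a dict with "pixels" (480x640x3 uint8, red, green, blue), "fx", "fy", "cx", "cy" (pixels), "R" (3x3) and "t" (3): a world point X has camera coordinates R X + t. Camera axes: x right, y down, z forward; pixel columns grow to the right and rows downward; lengths in mm; the calibration is good to about 2 mm. A picture is of the moment at which its call begins. There is no depth.
- hand_in(): hands the job in; it is judged then, once.
The state is a dict: "clock": time; "qpos": joint angles; "joint_vel": joint speeds; "effort": joint torques, N m; "eef_pos": TCP position; "tool_rot": TCP orientation; "force": force on the tool from outside, world axes, zero at the start; "ft_torque": the same for the moment, N m; "width": finger opening in mm; "grip_force": force on a finger pad.
Only numpy, scipy, OpenCV 4.12 (cv2) and the standard library are available. Lean on these libraries where they do the work, as an engineer would, in place of code of your own. Each camera call takes 0.05 s, during which the arm holds its last target. There are 200 camera calls.

TASK

The humidifier's filter is due for draining. First turn the selector on its top so that the pointer clicks in at the long bar mark (service), then lift the hinged flap all the way over so that it stays open by itself, draw out the filter cartridge standing underneath by its pull tab, and carry it over to the empty drip tray. Finish while still holding it in the gripper: upright, still, centred over the tray and clear above the rim, touching nothing else; leave selector and flap as you set them and do not disturb the three jars behind the humidifier and the tray or the loose jar cap.

Things in the scene. Friction and masses are not known exactly. Their poses are not given: they have to be found in the camera images.
- unit: Humidifier, fixed: grey box 170 (x) x 320 (y) x 130 mm tall, left or right of the tray; origin under its centre, louvred front towards its -x. Selector on top at (0, -85) mm; flap at y 2 to 148. Under the flap a well 120 (x) x 130 (y) mm centred at (0, 75), floor 42 mm below the box's top, with a slot 106 x 17 mm along the unit's x in which the cartridge stands.
- selector (a joint): Selector angle (rad), grows clockwise seen from above. Click stops: 0 (one dot), 0.6 (two dots), 1.2 (long bar: the one wanted), 1.8 (small ring); end stops 0.06 beyond. Starts at 0 or 0.6. Let go, it springs into the nearest click stop; takes at most about 0.15 N m to turn.
- selector_grip (a point): Point to grip, on the selector's axis, 32 mm above the box's top. The selector is a black bar 44 mm long, 12 mm thick, on a disc 44 mm across and 8 mm thick; bar top 41 mm above the box. The point's x axis runs along the bar to its pointer end (white line on top); at joint value 0.9 that is along the unit's +x.
- bar_mark (a point): Middle of the long white bar mark (20 x 5 mm, radial) printed on the box's top, 47 mm from the selector's axis, at the wanted click stop. The other marks round the selector are one dot, two dots and a small ring.
- flap (a joint): Flap angle (rad): 0 shut, grows as it opens upward and over, stop at 2.0. Hinged along the unit's y at its far (+x) edge, light friction (0.02 N m); falls shut unless past upright (beyond about 1.6 it stays open). Grey panel 145 (x) x 146 (y) x 6 mm, 120 g.
- flap_hinge (a point): Middle of the flap's hinge line, at (72, 75, 130) mm in the unit's frame; its y axis is the hinge line.
- flap_handle (a point): Centre of the flap's handle: an upright black round lug 24 mm across (axis along y), 12 mm thick (y), on a stem 16 x 12 mm, at the flap's free edge 125 mm in front of the hinge, 30 mm above the flap's underside (24 mm above its upper face). Gripped by its flat sides (closing along y) it pivots between the fingers as the flap swings.
- cartridge: Filter cartridge, loose, about 140 g: white framed plate 100 (x) x 12 (y) x 78 mm tall, with a pull tab 36 (x) x 10 (y) mm on its top, tab top 110 mm above the underside; origin under its centre, z up. It starts in the slot under the flap, plate along the unit's x, underside 10 mm above the table, 2.5 mm play each side; tab top 10 mm below the box's top.
- cartridge_grip (a point): Point on the pull tab to grip, 103 mm above the cartridge's underside, to be gripped by the tab's faces (closing along the cartridge's y). The well leaves 60 mm free on each side of the tab; its floor is 25 mm below this point.
- tray: Drip tray, fixed: an empty open steel tray 240 x 240 mm, walls 4 mm thick, rim 40 mm above the table; origin at the centre of its underside.
- jar_a: Bystander, not to be disturbed: lidded tan growing jar, 74 mm across, 112 mm tall, standing behind the humidifier (origin at its underside)
- jar_b: Bystander, not to be disturbed: same jar, the second one behind the humidifier (origin at its underside)
- jar_c: Bystander, not to be disturbed: same jar, standing behind the drip tray (origin at its underside)
- cap: Bystander, not to be disturbed: loose white jar cap, 60 mm across, 16 mm thick, lying in front of the drip tray (origin at its underside)

How it is judged (in metres and radians):
On the way, in this order (a step that is already met when the one before it is completed fails the run):
1. the selector is clicked in at the long bar mark, flap still shut (value of joint selector between 1.08 and 1.32 rad and value of joint flap below 0.2 rad), for 0.3 s.
2. the flap is lifted open past upright (value of joint flap above 1.5 rad and value of joint selector between 1.08 and 1.32 rad), for 0.2 s.
3. the cartridge is drawn up out of the humidifier in the gripper (z of cartridge in the frame of unit above 0.13 m and contact force between the fingers and cartridge above 0.5 N and value of joint flap above 1.5 rad), for 0.1 s.
At the end, for the whole second after the job is handed in: Fingers alone hold the cartridge: still (0.03 m/s), upright (0.25 rad), centre within 45 mm of the tray's centre along both its sides, underside over 50 mm above the table (10 mm over the rim); selector within 0.12 rad of 1.2; flap open beyond 1.5 rad (all of step 2 and x of cartridge in the frame of tray between -0.045 and 0.045 m and y of cartridge in the frame of tray between -0.045 and 0.045 m and height (world z) of cartridge above 0.05 m and angle between cartridge's own z axis and vertical below 0.25 rad and linear speed of cartridge below 0.03 m/s and contact force between the fingers and cartridge above 1 N and contact force between cartridge and tray below 0.05 N and contact force between cartridge and unit below 0.05 N); the arm keeps its last pose, push and grip.
It fails at once if one of jar_a, jar_b, jar_c is pushed more than 3 cm or knocked over (distance of any of jar_a, jar_b, jar_c from where it was at the start of the episode above 0.03 m or angle between any of jar_a, jar_b, jar_c's own z axis and vertical above 0.4 rad).
It fails at once if one of cap is pushed more than 3 cm or knocked over (distance of cap from where it was at the start of the episode above 0.03 m or angle between cap's own z axis and vertical above 0.4 rad).
It also fails if it takes over 72 s, if anything falls off the work surface, if the arm or the gripper's body presses on something with over 40 N, if the wrist force passes 120 N, or if a joint passes its speed limit or range.

## Working session

There is one attempt and no reset: what is moved stays moved. The work goes in short steps, Python scripts to look and compute and a tool call to move; the robot and the scene stay as the last step left them, time stands still between calls to the robot, and variables do not carry over. Pictures are saved under pics/ and viewed, at most 13 in all, crops included, and the job is handed in when it is done.

Besides the shell and the picture viewer there is one more tool, called after "Emit:" by a JSON object that holds its "fn" and its "kwargs", one argument or row to a line. play_rows: Moves the arm, as the interface text tells. Shifts and turns lie within -1 to 1; 1 stands for 0.1 m of shift or pi rad of turn. Its arguments: {"type":"object","properties":{"targets":{"type":"array","items":{"type":"object","properties":{"gripper":{"type":"number"},"travel":{"type":"array","items":{"type":"number"}},"twist":{"type":"array","items":{"type":"number"}}}}}},"required":["targets"]}

```bash
mkdir -p pics; cat > h.py <<'E'
from rig import *
import numpy as np, cv2
def snap(n,f):
    s=snapshot(n); cv2.imwrite(f'pics/{f}.png',cv2.cvtColor(s['pixels'],cv2.COLOR_RGB2BGR)); np.savez(f'pics/{f}.npz',**s); return s
def load(f): return dict(np.load(f'pics/{f}.npz'))
def ray(s,u,v):
    R=np.array(s['R']);t=np.array(s['t']); d=R.T@np.array([(u-s['cx'])/s['fx'],(v-s['cy'])/s['fy'],1]); return -R.T@t,d
def onz(s,u,v,z):
    o,d=ray(s,u,v); return o+d*(z-o[2])/d[2]
def proj(s,X):
    c=np.array(s['R'])@np.array(X,float)+np.array(s['t']); return np.array([s['fx']*c[0]/c[2]+s['cx'],s['fy']*c[1]/c[2]+s['cy']])
def tri(l):
    A=np.zeros((3,3));b=np.zeros(3)
    for s,u,v in l:
        o,d=ray(s,u,v);d=d/np.linalg.norm(d);P=np.eye(3)-np.outer(d,d);A+=P;b+=P@o
    X=np.linalg.solve(A,b); return X,[np.round(proj(s,X)-[u,v],1) for s,u,v in l]
E
python3 - <<'E'
from h import *
for n in ['top','scene']:
    s=snap(n,n); print(n,s['fx'],-np.array(s['R']).T@s['t'],np.round(s['R'],3).tolist())
print(get_state())
E
```

```text
top 611.0658435787133 [ 330.85549459  -14.76114463 1425.10926513] [[-0.027, -1.0, 0.0], [-0.984, 0.026, -0.176], [0.176, -0.005, -0.984]]
scene 440.43568637025203 [1210.10241403 -501.85746168  706.47596226] [[0.621, 0.784, -0.003], [0.448, -0.359, -0.819], [-0.643, 0.507, -0.574]]
{'clock': 0.1, 'qpos': array([-1.31702546e+00,  1.26322587e-01, -4.04957646e-02,  1.40541861e+00,
        1.60835530e-05,  1.57076310e+00]), 'joint_vel': array([ 0.0002142 ,  0.00049622,  0.00160471,  0.00116798, -0.00071873,
       -0.00070705]), 'effort': array([-5.34895094e-05, -4.36905062e+01,  3.53604233e+01,  1.36557416e-02,
        6.71667999e-05,  8.76987826e-06]), 'eef_pos': array([ 131.71550329, -507.82428135,  230.60997613]), 'tool_rot': array([-7.15546948e-04,  9.91958479e-01,  1.26561673e-01, -8.31638823e-05]), 'force': array([3.64207649e-01, 2.99522819e-01, 4.44949335e-05]), 'ft_torque': array([-0.02778254, -0.01159615,  0.03331873]), 'grip_force': 0.0, 'width': 85.50095196291895}
```

View pics/top.png

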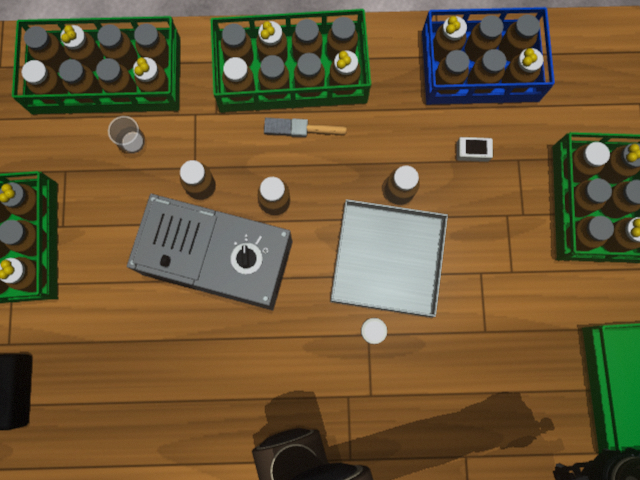

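View pics/scene.png

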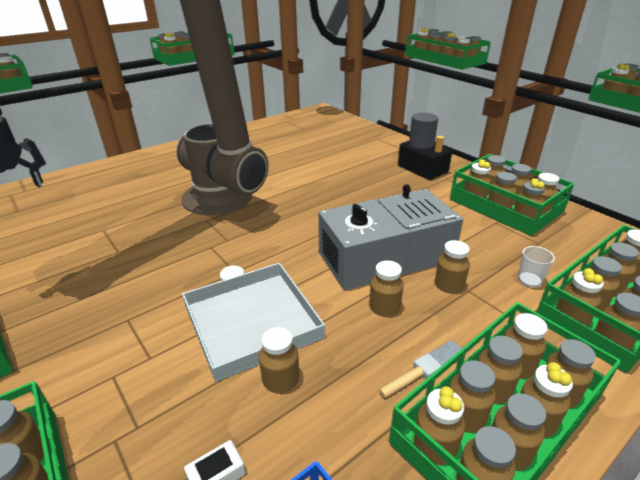

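Top view shows the unit at left (corners about (150,196), (291,232), (272,306), (128,266)), the selector disc at (246,258), the flap lug at (165,261) and the tray centred near (389,258). The scene view shows the same, with the lug at (406,191) and the selector bar at (359,213).

```bash
python3 - <<'E'
from h import *
a=load('top');b=load('scene')
def blob(s,lo,hi,box,mina=15):
    x0,y0,x1,y1=box; m=cv2.inRange(s['pixels'][y0:y1,x0:x1],lo,hi)
    n,l,st,c=cv2.connectedComponentsWithStats(m); 
    return [(st[i,4],np.round(c[i]+[x0,y0],1),st[i,:4]+[x0,y0,0,0]) for i in range(1,n) if st[i,4]>=mina]
print('lug top',blob(a,(0,0,0),(35,35,35),(155,250,180,275)))
print('lug sc',blob(b,(0,0,0),(35,35,35),(395,180,420,203)))
print('disc top',blob(a,(170,170,170),(255,255,255),(225,228,275,280),4))
print('disc sc',blob(b,(170,170,170),(255,255,255),(335,195,385,240),4))
# corners of top
p=[(150,196),(291,232),(272,306),(128,266)]
P=[onz(a,*q,130) for q in p]; 
for q in P: print(q.round())
print([np.linalg.norm(P[i]-P[(i+1)%4]).round() for i in range(4)])
# tray from outer rim z=40
p=[(345,201),(447,214),(436,316),(331,301)]
T=[onz(a,*q,40) for q in p]
print([t.round() for t in T],np.mean(T,0),[np.linalg.norm(T[i]-T[(i+1)%4]).round() for i in range(4)])
print('sel',onz(a,246,258,138),'lug',tri([(a,165,261),(b,406,191)]))
for n,q,z in [('jarA',(192,172),112),('B',(271,188),112),('C',(405,177),112),('cap',(374,331),16)]: print(n,onz(a,*q,z).round())
cv2.imwrite('pics/crop1.png',cv2.resize(cv2.cvtColor(a['pixels'],4)[185:315,120:300],None,fx=4,fy=4,interpolation=cv2.INTER_CUBIC))
E
```

```text
lug top [(np.int32(66), array([165. , 260.7]), array([161, 256,   9,  10]))]
lug sc [(np.int32(46), array([405.7, 191.4]), array([404, 186,   5,  12]))]
disc top [(np.int32(16), array([258.1, 239.8]), array([256, 236,   5,   8])), (np.int32(5), array([235., 243.]), array([234, 242,   3,   3])), (np.int32(378), array([246.3, 259.3]), array([231, 243,  31,  31])), (np.int32(6), array([244. , 248.5]), array([244, 246,   1,   6]))]
disc sc [(np.int32(241), array([359.6, 224.5]), array([345, 215,  33,  20]))]
[691. 330. 130.]
[603.  23. 130.]
[444.  67. 130.]
[538. 374. 130.]
[np.float64(319.0), np.float64(165.0), np.float64(321.0), np.float64(160.0)]
[array([ 692., -102.,   40.]), array([ 654., -338.,   40.]), array([ 419., -297.,   40.]), array([459., -61.,  40.])] [ 556.15816433 -199.41498597   40.        ] [np.float64(239.0), np.float64(239.0), np.float64(239.0), np.float64(236.0)]
sel [546.83156355 120.44221557 138.        ] lug (array([544.0593318 , 291.46262996, 151.70835594]), [array([-0.7, -0.6]), array([-0.8,  0.2])])
jarA [749. 242. 112.]
B [707.  66. 112.]
C [ 725. -233.  112.]
cap [ 390. -158.   16.]
```

View pics/crop1.png

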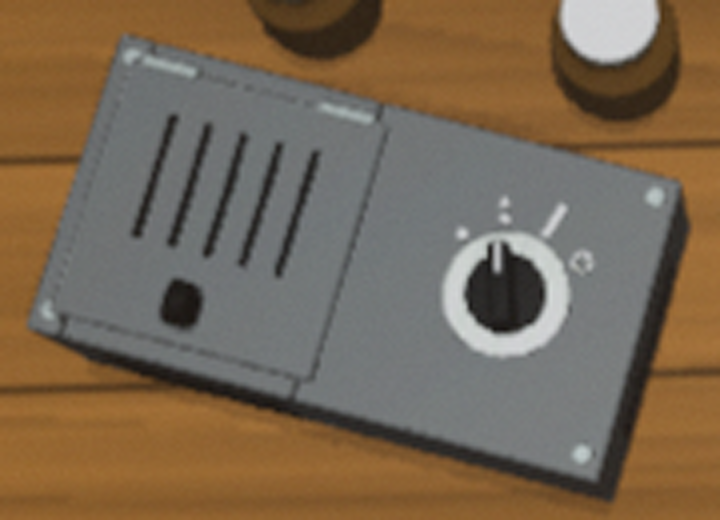

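The pointer sits at the two dots, so the joint starts at 0.6, and the unit's yaw is about -0.29. I'm moving over the unit for a closer look.

Emit:
{"fn": "play_rows", "kwargs": {
  "targets": [
    {"gripper":0,"travel":[0.93,-0.95,-0.2],"twist":[0,0,0]},
    {"gripper":0,"travel":[0.93,-0.95,-0.2],"twist":[0,0,0]},
    {"gripper":0,"travel":[0.93,-0.95,-0.2],"twist":[0,0,0]},
    {"gripper":0,"travel":[0.93,-0.95,-0.2],"twist":[0,0,0]},
    {"gripper":0,"travel":[0.93,-0.95,-0.2],"twist":[0,0,0]}
  ]
}}

```text
clock: 0.52
eef_pos: [199.0, -391.0, 252.1]
tool_rot: [0.001, 0.992, 0.128, 0.0]
force: [0.1, -0.5, 0.2]
width: 85.7
grip_force: 0.0
```

Emit:
{"fn": "play_rows", "kwargs": {
  "targets": [
    {"gripper":0,"travel":[0.93,-0.95,-0.2],"twist":[0,0,0]},
    {"gripper":0,"travel":[0.93,-0.95,-0.2],"twist":[0,0,0]},
    {"gripper":0,"travel":[0.93,-0.95,-0.2],"twist":[0,0,0]},
    {"gripper":0,"travel":[0.93,-0.95,-0.2],"twist":[0,0,0]},
    {"gripper":0,"travel":[0.93,-0.95,-0.2],"twist":[0,0,0]}
  ]
}}

```text
clock: 0.93
eef_pos: [265.1, -276.8, 271.6]
tool_rot: [0.0, 0.992, 0.128, 0.0]
force: [-0.2, -1.2, -0.9]
width: 85.3
grip_force: 0.0
```

Emit:
{"fn": "play_rows", "kwargs": {
  "targets": [
    {"gripper":0,"travel":[0.93,-0.95,-0.2],"twist":[0,0,0]},
    {"gripper":0,"travel":[0.93,-0.95,-0.2],"twist":[0,0,0]},
    {"gripper":0,"travel":[0.93,-0.95,-0.2],"twist":[0,0,0]},
    {"gripper":0,"travel":[0.93,-0.95,-0.2],"twist":[0,0,0]},
    {"gripper":0,"travel":[0.93,-0.95,-0.2],"twist":[0,0,0]}
  ]
}}

```text
clock: 1.35
eef_pos: [331.7, -162.0, 291.1]
tool_rot: [0.0, 0.992, 0.128, -0.0]
force: [-1.3, -0.1, -0.2]
width: 85.5
grip_force: 0.0
```

Emit:
{"fn": "play_rows", "kwargs": {
  "targets": [
    {"gripper":0,"travel":[0.93,-0.95,-0.2],"twist":[0,0,0]},
    {"gripper":0,"travel":[0.93,-0.95,-0.2],"twist":[0,0,0]},
    {"gripper":0,"travel":[0.93,-0.95,-0.2],"twist":[0,0,0]},
    {"gripper":0,"travel":[0.93,-0.95,-0.2],"twist":[0,0,0]},
    {"gripper":0,"travel":[0.93,-0.95,-0.2],"twist":[0,0,0]}
  ]
}}

```text
clock: 1.77
eef_pos: [398.0, -47.1, 310.6]
tool_rot: [0.0, 0.992, 0.128, -0.001]
force: [0.0, -1.3, -0.4]
width: 85.2
grip_force: 0.0
```

Emit:
{"fn": "play_rows", "kwargs": {
  "targets": [
    {"gripper":0,"travel":[0.93,-0.95,-0.2],"twist":[0,0,0]},
    {"gripper":0,"travel":[0.93,-0.95,-0.2],"twist":[0,0,0]},
    {"gripper":0,"travel":[0.93,-0.95,-0.2],"twist":[0,0,0]},
    {"gripper":0,"travel":[0.93,-0.95,-0.2],"twist":[0,0,0.05]},
    {"gripper":0,"travel":[0.93,-0.95,-0.2],"twist":[0,0,0.08]},
    {"gripper":0,"travel":[0.93,-0.95,-0.2],"twist":[0,0,0.08]}
  ]
}}

```text
clock: 2.27
eef_pos: [465.2, 27.2, 330.1]
tool_rot: [-0.013, 1.0, 0.022, -0.002]
force: [-0.5, -0.1, 0.6]
width: 85.4
grip_force: 0.0
```

```bash
python3 - <<'E'
from h import *
s=snap('wrist','w1');st=get_state();print(st['eef_pos'],st['tool_rot'],st['qpos'],-s['R'].T@s['t'],s['R'].round(2).tolist(),s['fx'])
E
```

```text
[464.81144465  27.56490395 330.35547594] [-0.01361797  0.99965255  0.02251722 -0.00151853] [0.04191601 0.03615369 0.07995923 1.61711086 0.02729055 3.13843194] [544.67519788  27.20295628 472.73353012] [[0.04, -1.0, -0.03], [-0.95, -0.05, 0.31], [-0.31, 0.01, -0.95]] 385.9980344058141
```

View pics/w1.png

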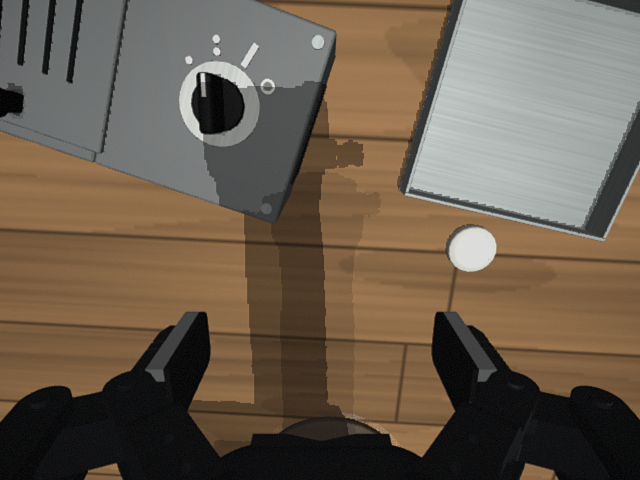

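The wrist view shows the selector at (213,103), the pointer line at (204,85), the bar mark at (250,55) and the lug at (10,100). Joint 6 is at its limit, so I'll use the half-turned grasp.

Emit:
{"fn": "play_rows", "kwargs": {
  "targets": [
    {"gripper":0,"travel":[0,0,0],"twist":[0,0,-0.45]},
    {"gripper":0,"travel":[0,0,0],"twist":[0,0,-0.45]},
    {"gripper":0,"travel":[0,0,0],"twist":[0,0,-0.45]},
    {"gripper":0,"travel":[0,0,0],"twist":[0,0,-0.45]},
    {"gripper":0,"travel":[0,0,0],"twist":[0,0,-0.45]},
    {"gripper":0,"travel":[0,0,0],"twist":[0,0,-0.45]},
    {"gripper":0,"travel":[0,0,0],"twist":[0,0,-0.45]},
    {"gripper":0,"travel":[0,0,0],"twist":[0,0,-0.45]},
    {"gripper":0,"travel":[0,0,0],"twist":[0,0,-0.45]},
    {"gripper":0,"travel":[0,0,0],"twist":[0,0,-0.45]},
    {"gripper":0,"travel":[0,0,0],"twist":[0,0,-0.45]},
    {"gripper":0,"travel":[0,0,0],"twist":[0,0,-0.45]}
  ]
}}

```text
clock: 3.32
eef_pos: [464.3, 29.5, 331.0]
tool_rot: [-0.011, 0.743, 0.67, 0.008]
force: [0.3, 0.2, 0.6]
width: 85.4
grip_force: 0.0
```

Emit:
{"fn": "play_rows", "kwargs": {
  "targets": [
    {"gripper":0,"travel":[0,0,0],"twist":[0,0,-0.45]},
    {"gripper":0,"travel":[0,0,0],"twist":[0,0,-0.45]},
    {"gripper":0,"travel":[0,0,0],"twist":[0,0,-0.45]},
    {"gripper":0,"travel":[0,0,0],"twist":[0,0,-0.45]},
    {"gripper":0,"travel":[0,0,0],"twist":[0,0,-0.45]},
    {"gripper":0,"travel":[0,0,0],"twist":[0,0,-0.45]},
    {"gripper":0,"travel":[0,0,0],"twist":[0,0,-0.45]},
    {"gripper":0,"travel":[0,0,0],"twist":[0,0,-0.45]},
    {"gripper":0,"travel":[0,0,0],"twist":[0,0,-0.45]},
    {"gripper":0,"travel":[0,0,0],"twist":[0,0,-0.45]},
    {"gripper":0,"travel":[0,0,0],"twist":[0,0,-0.45]},
    {"gripper":0,"travel":[0,0,0],"twist":[0,0,-0.45]}
  ]
}}

```text
clock: 4.32
eef_pos: [464.3, 29.5, 330.9]
tool_rot: [-0.003, 0.13, 0.991, 0.014]
force: [-0.7, 0.7, -0.2]
width: 85.2
grip_force: 0.0
```

```bash
cat >> h.py <<'E'
from scipy.spatial.transform import Rotation as Ro
def Rt(): q=get_state()['tool_rot']; return Ro.from_quat([q[1],q[2],q[3],q[0]]).as_matrix()
def plan(p,phi):
    "travel (0.1 m) and twist (pi) to TCP p, tool x at world yaw phi, pointing down"
    R=Rt(); c,s=np.cos(phi),np.sin(phi); G=np.array([[c,s,0],[s,-c,0],[0,0,-1]])
    e=get_state()['eef_pos']
    return (R.T@(np.array(p)-e)/100).round(3),(Ro.from_matrix(R.T@G).as_rotvec()/np.pi).round(4)
E
python3 - <<'E'
from h import *
st=get_state();print(st['qpos'],Rt().round(3))
print(plan([470,120,330],np.pi+.01))
a=load('top');w=load('w1');b=load('scene')
print('bar',tri([(a,120+555/4,185+219/4),(w,250,55)]))
print('ring',tri([(a,120+582/4,185+262/4),(w,268,87)]))
print('screw1',tri([(a,120+655/4,185+196/4),(w,318,42)]))
print('screw2',tri([(a,120+582/4,185+454/4),(w,265.5,209)]))
print('disc',onz(w,219,104,138),onz(a,120+506/4,185+293/4,138))
E
```

```text
[0.0456423  0.03448538 0.0795401  1.61708574 0.0279506  0.30582569] [[-0.966  0.257 -0.003]
 [ 0.257  0.966  0.028]
 [ 0.01   0.026 -1.   ]]
(array([0.177, 0.889, 0.035]), array([ 0.0087, -0.0019, -0.086 ]))
bar (array([585.37980865,  92.73630088, 143.67806508]), [array([-0.2, -0.3]), array([0.6, 1. ])])
ring (array([563.43405737,  79.81840313, 133.32497993]), [array([-0.4, -0.3]), array([1.1, 0.8])])
screw1 (array([602.81342964,  41.047377  , 109.53126906]), [array([-0.4,  0. ]), array([1.1, 0. ])])
screw2 (array([460.16950939,  81.80855033, 130.95399492]), [array([-0.6, -0.1]), array([1.4, 0.4])])
disc [548.97466142 120.41811367 138.        ] [546.26202246 119.37969524 138.        ]
```

Emit:
{"fn": "play_rows", "kwargs": {
  "targets": [
    {"gripper":0,"travel":[0.0,0.4,0],"twist":[0.0087,-0.002,0.011]},
    {"gripper":0,"travel":[0.0,0.72,0],"twist":[0.0087,-0.002,0.011]},
    {"gripper":0,"travel":[0.0,0.72,0],"twist":[0.0087,-0.002,0.011]}
  ]
}}

```text
clock: 4.57
eef_pos: [484.5, 102.4, 332.2]
tool_rot: [-0.002, 0.148, 0.989, 0.0]
force: [-0.6, 0.1, -0.3]
width: 85.2
grip_force: 0.0
```

Emit:
{"fn": "play_rows", "kwargs": {
  "targets": [
    {"gripper":0,"travel":[0.0,0.4,0],"twist":[0,0,0]},
    {"gripper":0,"travel":[0.0,0.72,0],"twist":[0,0,0]},
    {"gripper":0,"travel":[0.0,0.72,0],"twist":[0,0,0]},
    {"gripper":0,"travel":[0.0,0.72,0],"twist":[0,0,0]},
    {"gripper":0,"travel":[0.0,0.72,0],"twist":[0,0,0]}
  ]
}}

```text
clock: 4.98
eef_pos: [504.4, 168.2, 332.9]
tool_rot: [-0.002, 0.149, 0.989, -0.001]
force: [0.3, -0.9, 0.1]
width: 85.5
grip_force: 0.0
```

```bash
python3 - <<'E'
from h import *
s=snap('wrist','w2');st=get_state();print(st['eef_pos'],Rt().round(3).tolist(),st['qpos'].round(3),-s['R'].T@s['t'])
E
```

```text
[504.27833676 168.09592825 333.23540946] [[-0.955, 0.295, -0.004], [0.295, 0.955, -0.0], [0.004, -0.001, -1.0]] [3.210e-01 1.670e-01 2.330e-01 1.641e+00 1.000e-03 6.210e-01] [430.58661629 191.69663058 476.08581622]
```

View pics/w2.png

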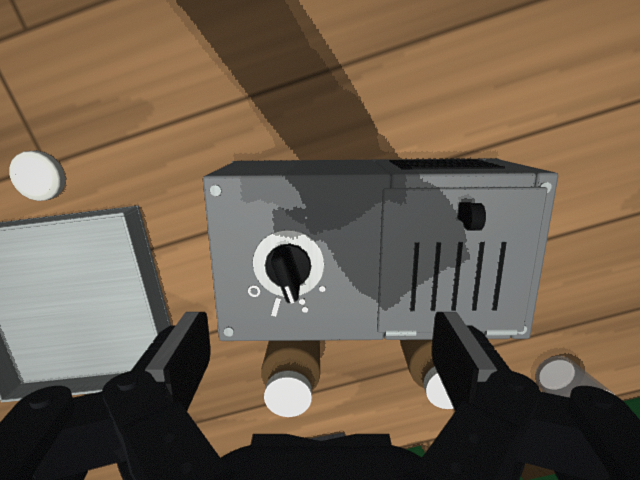

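The view shows the unit from above: selector disc at (289,264), bar mark (276,308), lug (472,215), top corners at (204,177), (557,172), (220,340) and (532,337). Next I'm fitting the unit's pose from the screws, disc and lug.

```bash
python3 - <<'E'
from h import *
a=load('top');w=load('w2');v=load('w1')
def cen(s,c,r,lo=140,hi=256):
    x,y=[int(round(k)) for k in c]; g=s['pixels'][y-r:y+r+1,x-r:x+r+1].min(2); g=g if hi>200 else s['pixels'][y-r:y+r+1,x-r:x+r+1].max(2)
    m=(g>=lo)&(g<hi); Y,X=np.nonzero(m); return np.array([X.mean()+x-r,Y.mean()+y-r]),len(X)
T={'s00':((186.5+79,298.5),(215,190)),'s10':((120+655/4,185+196/4),(228,332)),'s01':((132,262.5),(547,187)),'s11':((153,199.5),(522,330)),'bar':((258.5,239.5),(276,308))}
W={}
for k,(p,q) in T.items():
    r=4 if k!='bar' else 7
    (pc,n1),(qc,n2)=cen(a,p,4),cen(w,q,r)
    X,e=tri([(a,*pc),(w,*qc)]); W[k]=X; print(k,pc,n1,qc,n2,X.round(1),e,'z130:',onz(a,*pc,130).round(1),onz(w,*qc,130).round(1))
# lug: dark blobs
pc=np.array([165.,260.7]); 
m=(w['pixels'][195:236,450:495].max(2)<40);Y,X=np.nonzero(m);print('lug bbox',X.min()+450,X.max()+450,Y.min()+195,Y.max()+195)
qc=np.array([X.mean()+450,Y.mean()+195]);print('lug',qc,tri([(a,*pc),(w,*qc),(load('scene'),405.7,191.4)]))
print('disc',onz(w,289,264,138),onz(a,246.4,258.4,138),tri([(w,289,264),(a,246.4,258.4)]))
# screws: mean centre & yaw at z130 in w2
P={k:(onz(w,*cen(w,T[k][1],4)[0],130)+onz(a,*cen(a,T[k][0],4)[0],130))/2 for k in T}
c=sum(P[k] for k in ['s00','s10','s01','s11'])/4
d=(P['s01']+P['s11']-P['s00']-P['s10']); yaw=np.arctan2(-d[0],d[1]); print('centre',c,'yaw',yaw)
ux=np.array([np.cos(yaw),np.sin(yaw)]);uy=np.array([-ux[1],ux[0]])
for n,x,y in [('sel',0,-85),('lug',-53,75),('hinge',72,75),('cart',0,75),('bar',47*np.cos(-.3),-85+47*np.sin(-.3))]: print(n,(c[:2]+x*ux+y*uy).round(1))
print('bar meas',P['bar'])
E
```

```text
s00 [265. 298.] 21 [214.95 190.05] 80 [461.3  81.7 129.4] [array([ 0. , -0.1]), array([-0.1, -0.3])] z130: [461.   81.6 130. ] [461.5  81.8 130. ]
s10 [283.36842105 233.78947368] 19 [228.04347826 331.88405797] 69 [599.5  40.4 131. ] [array([-0.2, -0.3]), array([-0.5, -0.5])] z130: [599.1  40.1 130. ] [600.7  40.2 130. ]
s01 [131.14285714 262.71428571] 7 [547.55555556 186.18518519] 54 [543.3 364.8 139. ] [array([ 0.1, -0.1]), array([ 0.2, -0.3])] z130: [544.5 367.6 130. ] [546.5 369.3 130. ]
s11 [153.5        198.64285714] 14 [523.02702703 330.67567568] 37 [682.9 322.5 136.7] [array([-0.9,  0.2]), array([-1.9,  0.7])] z130: [685.1 322.3 130. ] [687.6 327.  130. ]
bar [257.8        240.06666667] 30 [275.29787234 308.        ] 94 [586.7  95.7 134. ] [array([-0.3, -0.3]), array([-0.7, -0.6])] z130: [586.7  95.5 130. ] [589.4  95.1 130. ]
lug bbox 457 485 202 229
lug [471.61009174 215.01834862] (array([544.59284417, 291.53232839, 151.23333781]), [array([-0.7, -0.5]), array([-1.3, -0.4]), array([-0.3,  0. ])])
disc [546.22535999 124.61358862 138.        ] [545.94329353 119.59566229 138.        ] (array([549.18569436, 121.56714869, 125.72774714]), [array([-1., -1.]), array([-0.3, -0.5])])
centre [573.25022542 203.75016272 130.        ] yaw -0.2903784143084249
sel [548.9 122.3]
lug [543.9 290.8]
hinge [663.7 255. ]
cart [594.7 275.6]
bar [588.   96.1]
bar meas [588.03078782  95.31790907 130.        ]
```

Emit:
{"fn": "play_rows", "kwargs": {
  "targets": [
    {"gripper":0,"travel":[-0.3,-0.16,0.3],"twist":[0,0,-0.035]},
    {"gripper":0,"travel":[-0.558,-0.309,0.6],"twist":[0,0,-0.07]},
    {"gripper":0,"travel":[-0.558,-0.309,0.83],"twist":[0,0,-0.0986]},
    {"gripper":0,"travel":[-0.558,-0.309,0.83],"twist":[0,0,-0.0986]},
    {"gripper":0,"travel":[-0.558,-0.309,0.83],"twist":[0,0,-0.0986]},
    {"gripper":0,"travel":[-0.558,-0.309,0.83],"twist":[0,0,-0.0986]}
  ]
}}

```text
clock: 5.53
eef_pos: [548.2, 123.5, 252.1]
tool_rot: [-0.001, -0.004, 1.0, 0.001]
force: [-0.4, -0.3, 0.3]
width: 85.7
grip_force: 0.0
```

```bash
python3 - <<'E'
from h import *
print(plan([548.5,122,146],np.pi+.01)); print(get_state()['eef_pos'])
E
```

```text
(array([-0.004, -0.017,  1.061]), array([ 0.0004, -0.0006, -0.0004]))
[548.23429317 123.5367101  252.0932862 ]
```

Emit:
{"fn": "play_rows", "kwargs": {
  "targets": [
    {"gripper":0,"travel":[0,-0.015,0.35],"twist":[0,0,0]},
    {"gripper":0,"travel":[0,-0.015,0.6],"twist":[0,0,0]},
    {"gripper":0,"travel":[0,-0.015,0.8],"twist":[0,0,0]},
    {"gripper":0,"travel":[0,-0.015,0.9],"twist":[0,0,0]},
    {"gripper":0,"travel":[0,-0.015,0.98],"twist":[0,0,0]},
    {"gripper":0,"travel":[0,-0.015,0.98],"twist":[0,0,0]}
  ]
}}

```text
clock: 6.03
eef_pos: [548.0, 123.0, 152.4]
tool_rot: [-0.002, -0.006, 1.0, 0.0]
force: [-0.9, -0.6, 0.6]
width: 85.4
grip_force: 0.0
```

Emit:
{"fn": "play_rows", "kwargs": {
  "targets": [
    {"gripper":0.5,"travel":[0,0,0.06],"twist":[0,0,0]},
    {"gripper":0.8,"travel":[0,0,0.06],"twist":[0,0,0]},
    {"gripper":1,"travel":[0,0,0.06],"twist":[0,0,0]},
    {"gripper":1,"travel":[0,0,0.06],"twist":[0,0,0]},
    {"gripper":1,"travel":[0,0,0.06],"twist":[0,0,0]},
    {"gripper":1,"travel":[0,0,0.06],"twist":[0,0,0]},
    {"gripper":1,"travel":[0,0,0.06],"twist":[0,0,0]},
    {"gripper":1,"travel":[0,0,0.06],"twist":[0,0,0]}
  ]
}}

```text
clock: 6.7
eef_pos: [548.2, 122.0, 146.7]
tool_rot: [-0.001, -0.006, 1.0, -0.0]
force: [-0.6, -4.5, 4.6]
width: 10.9
grip_force: 60.9
```

Emit:
{"fn": "play_rows", "kwargs": {
  "targets": [
    {"gripper":1,"travel":[0,0,0],"twist":[0,0,0.03]},
    {"gripper":1,"travel":[0,0,0],"twist":[0,0,0.06]},
    {"gripper":1,"travel":[0,0,0],"twist":[0,0,0.09]},
    {"gripper":1,"travel":[0,0,0],"twist":[0,0,0.12]},
    {"gripper":1,"travel":[0,0,0],"twist":[0,0,0.15]},
    {"gripper":1,"travel":[0,0,0],"twist":[0,0,0.175]},
    {"gripper":1,"travel":[0,0,0],"twist":[0,0,0.195]},
    {"gripper":1,"travel":[0,0,0],"twist":[0,0,0.195]},
    {"gripper":1,"travel":[0,0,0],"twist":[0,0,0.195]},
    {"gripper":1,"travel":[0,0,0],"twist":[0,0,0.195]},
    {"gripper":1,"travel":[0,0,0],"twist":[0,0,0.195]}
  ]
}}

```text
clock: 7.62
eef_pos: [548.2, 121.9, 146.6]
tool_rot: [-0.001, 0.295, 0.955, -0.001]
force: [-0.9, -4.8, 5.4]
width: 11.0
grip_force: 61.0
```

Emit:
{"fn": "play_rows", "kwargs": {
  "targets": [
    {"gripper":0.7,"travel":[0,0,0],"twist":[0,0,0]},
    {"gripper":0.3,"travel":[0,0,0],"twist":[0,0,0]},
    {"gripper":0.3,"travel":[0,0,0],"twist":[0,0,0]},
    {"gripper":0.3,"travel":[0,0,0],"twist":[0,0,0]},
    {"gripper":0.3,"travel":[0,0,0],"twist":[0,0,0]},
    {"gripper":0.3,"travel":[0,0,-0.2],"twist":[0,0,0]},
    {"gripper":0.3,"travel":[0,0,-0.5],"twist":[0,0,0]},
    {"gripper":0.3,"travel":[0,0,-0.85],"twist":[0,0,0]},
    {"gripper":0.3,"travel":[0,0,-0.95],"twist":[0,0,0]},
    {"gripper":0.3,"travel":[0,0,-0.95],"twist":[0,0,0]}
  ]
}}

```text
clock: 8.45
eef_pos: [549.8, 123.1, 244.6]
tool_rot: [0.001, 0.296, 0.955, 0.001]
force: [1.2, 0.0, -1.1]
width: 59.4
grip_force: 0.0
```

```bash
python3 - <<'E'
from h import *
s=snap('wrist','w3')
st=get_state();print(st['eef_pos'],st['qpos'].round(3))
print(plan([548.5,122,240],np.pi-.59),plan([544.5,291,240],np.pi-.29))
for p in [[548.5,122,171],[588,95.5,130],[544.5,291,160]]: print(proj(s,p))
E
```

```text
[549.14967452 122.89962843 242.30645557] [0.219 0.199 0.071 1.443 0.002 0.82 ]
(array([ 0.   , -0.011,  0.023]), array([ 0.0003, -0.0004, -0.0033])) (array([0.988, 1.361, 0.026]), array([ 0.0003, -0.0004, -0.0988]))
[316.50931037 253.48923831]
[317.72598487 295.58013944]
[567.59431747  75.74899626]
```

View pics/w3.png

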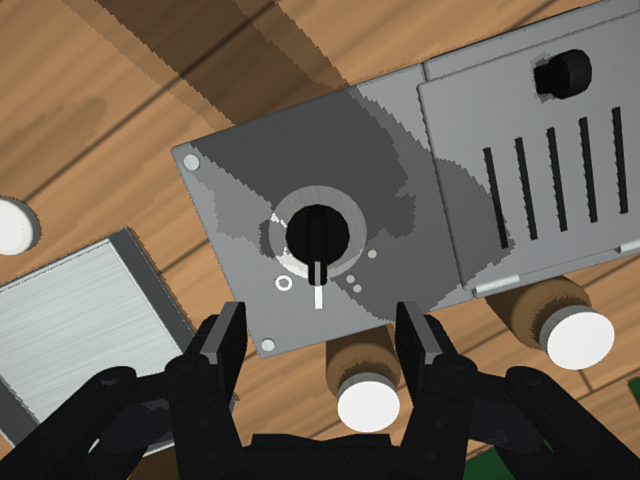

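The pointer lines up with the long bar mark in the view ((317,272) to (318,297)), and the lug is at (572,73) as predicted. Moving over to the lug.

Emit:
{"fn": "play_rows", "kwargs": {
  "targets": [
    {"gripper":0.3,"travel":[0.25,0.34,0],"twist":[0,0,-0.035]},
    {"gripper":0.3,"travel":[0.5,0.68,0],"twist":[0,0,-0.07]},
    {"gripper":0.3,"travel":[0.7,0.95,0],"twist":[0,0,-0.099]},
    {"gripper":0.3,"travel":[0.7,0.95,0],"twist":[0,0,-0.099]},
    {"gripper":0.3,"travel":[0.7,0.95,0],"twist":[0,0,-0.099]},
    {"gripper":0.3,"travel":[0.7,0.95,0],"twist":[0,0,-0.099]}
  ]
}}

```text
clock: 9.0
eef_pos: [543.7, 240.4, 239.4]
tool_rot: [-0.003, 0.144, 0.99, -0.001]
force: [0.6, -0.7, 1.0]
width: 60.0
grip_force: 0.0
```

```bash
python3 - <<'E'
from h import *
s=snap('wrist','w4')
print(plan([544.2,291,143],np.pi-.29),get_state()['eef_pos'])
a=load('w2')
print(proj(s,[544.2,291,160]))
for f,box in (('w4',None),('w2',(450,195,495,236))):
    t=load(f); p=proj(t,[544.2,291,160]).astype(int); x0,y0,x1,y1=box or (p[0]-50,p[1]-50,p[0]+50,p[1]+50)
    m=t['pixels'][max(y0,0):y1,max(x0,0):x1].max(2)<40;Y,X=np.nonzero(m);print(f,X.min()+x0,X.max()+x0,Y.min()+max(y0,0),Y.max()+max(y0,0),X.mean()+x0,Y.mean()+max(y0,0),len(X))
E
```

```text
(array([0.138, 0.493, 0.969]), array([-0.0006, -0.0016, -0.0002])) [543.86204423 239.84178765 239.94918444]
[401.25718076 229.47293694]
w4 359 450 208 278 400.4743954480797 238.03769559032716 1406
w2 457 485 202 229 471.61009174311926 215.0183486238532 654
```

Emit:
{"fn": "play_rows", "kwargs": {
  "targets": [
    {"gripper":0.3,"travel":[0.138,0.4,0],"twist":[0,0,0]},
    {"gripper":0.3,"travel":[0.138,0.493,0.3],"twist":[0,0,0]},
    {"gripper":0.3,"travel":[0.138,0.493,0.5],"twist":[0,0,0]},
    {"gripper":0.3,"travel":[0.138,0.493,0.5],"twist":[0,0,0]}
  ]
}}

```text
clock: 9.38
eef_pos: [543.3, 290.2, 186.3]
tool_rot: [-0.005, 0.145, 0.989, -0.002]
force: [-0.2, -0.5, -1.1]
width: 60.1
grip_force: 0.0
```

```bash
python3 - <<'E'
from h import *
s=snap('wrist','w5')
print(plan([544.2,291,143],np.pi-.29),get_state()['eef_pos'],proj(s,[544.2,291,160]),proj(s,[544.2,291,172]))
E
```

```text
(array([-0.004,  0.012,  0.458]), array([-0.0013, -0.0023, -0.0004])) [543.82278843 290.01954758 188.76391142] [322.06744826 289.04259033] [322.02665466 300.18592312]
```

View pics/w5.png

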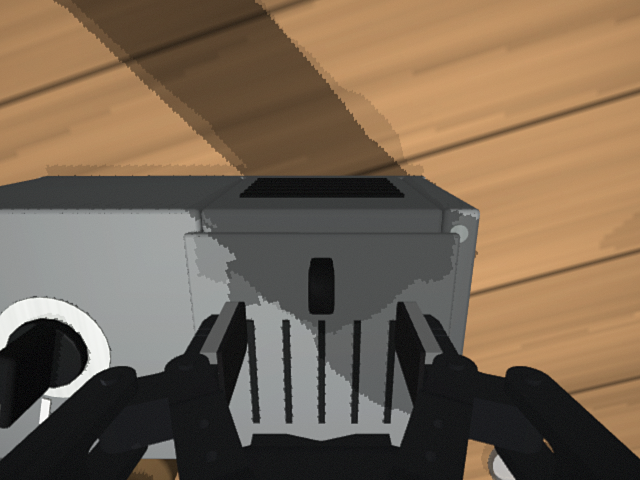

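The lug is at (321,286), between the fingers and within 1-2 mm of the predicted point (322,289). Descending and gripping it.

Emit:
{"fn": "play_rows", "kwargs": {
  "targets": [
    {"gripper":0.3,"travel":[0,0.01,0.25],"twist":[0,-0.001,0]},
    {"gripper":0.3,"travel":[0,0.01,0.4],"twist":[0,-0.002,0]},
    {"gripper":0.3,"travel":[0,0.01,0.45],"twist":[0,-0.002,0]},
    {"gripper":0.6,"travel":[0,0.01,0.45],"twist":[0,-0.002,0]},
    {"gripper":1,"travel":[0,0.01,0.45],"twist":[0,-0.002,0]},
    {"gripper":1,"travel":[0,0.01,0.45],"twist":[0,-0.002,0]},
    {"gripper":1,"travel":[0,0.01,0.45],"twist":[0,-0.002,0]},
    {"gripper":1,"travel":[0,0.01,0.45],"twist":[0,-0.002,0]},
    {"gripper":1,"travel":[0,0.01,0.45],"twist":[0,-0.002,0]}
  ]
}}

```text
clock: 10.18
eef_pos: [545.0, 289.9, 148.1]
tool_rot: [0.002, 0.145, 0.989, -0.003]
force: [-3.7, -11.3, 8.1]
width: 10.8
grip_force: 59.1
```

```bash
python3 - <<'E'
from h import *
st=get_state();print(st['eef_pos'],st['width'],st['qpos'].round(3)); print(Rt().round(3).tolist())
R=Rt()
# arc: grasp offset from hinge -125, +30
for base in [0]:
  p0=np.array([-125.,30.])
  for th in np.arange(.2,1.9,.2).tolist()+[1.85]:
    c,s=np.cos(th),np.sin(th); p=np.array([p0[0]*c+p0[1]*s, -p0[0]*s+p0[1]*c]); d=p-p0
    ux=np.array([np.cos(-.29),np.sin(-.29),0]); w=d[0]*ux+np.array([0,0,d[1]])
    print(round(th,2),d.round(1),(R.T@w/100).round(3))
E
```

```text
[545.04852698 289.8899277  148.14678265] 10.817873280983735 [ 0.492  0.311  0.01   1.269 -0.007  0.783]
[[-0.958, 0.287, 0.004], [0.287, 0.958, -0.006], [-0.005, -0.005, -1.0]]
0.2 [ 8.5 24.2] [-0.086 -0.001 -0.242]
0.4 [21.5 46.3] [-0.218 -0.002 -0.462]
0.6 [38.8 65.3] [-0.391 -0.002 -0.651]
0.8 [59.4 80.6] [-0.599 -0.003 -0.803]
1.0 [82.7 91.4] [-0.832 -0.003 -0.91 ]
1.2 [107.7  97.4] [-1.082 -0.003 -0.968]
1.4 [133.3  98.3] [-1.338 -0.003 -0.976]
1.6 [158.6  94.1] [-1.591 -0.002 -0.932]
1.8 [182.6  84.9] [-1.831e+00 -1.000e-03 -8.390e-01]
1.85 [188.3  81.9] [-1.887e+00 -1.000e-03 -8.090e-01]
```

Emit:
{"fn": "play_rows", "kwargs": {
  "targets": [
    {"gripper":1,"travel":[-0.036,0,-0.123],"twist":[0,0,0]},
    {"gripper":1,"travel":[-0.085,0,-0.242],"twist":[0,0,0]},
    {"gripper":1,"travel":[-0.145,0,-0.356],"twist":[0,0,0]},
    {"gripper":1,"travel":[-0.215,0,-0.463],"twist":[0,0,0]},
    {"gripper":1,"travel":[-0.297,0,-0.562],"twist":[0,0,0]},
    {"gripper":1,"travel":[-0.388,0,-0.653],"twist":[0,0,0]},
    {"gripper":1,"travel":[-0.487,0,-0.734],"twist":[0,0,0]},
    {"gripper":1,"travel":[-0.594,0,-0.806],"twist":[0,0,0]},
    {"gripper":1,"travel":[-0.708,0,-0.865],"twist":[0,0,0]},
    {"gripper":1,"travel":[-0.827,0,-0.914],"twist":[0,0,0]},
    {"gripper":1,"travel":[-0.827,0,-0.914],"twist":[0,0,0]}
  ]
}}

```text
clock: 11.1
eef_pos: [624.3, 266.2, 237.1]
tool_rot: [-0.0, 0.145, 0.989, -0.003]
force: [-4.6, -7.9, -3.8]
width: 10.9
grip_force: 59.0
```

```bash
python3 - <<'E'
from h import *
st=get_state();print(st['eef_pos'],st['width'],st['grip_force'],st['force'],st['qpos'].round(3)); R=Rt();print(R.round(3).tolist())
p0=np.array([-125.,30.]);f=lambda th:np.array([p0[0]*np.cos(th)+p0[1]*np.sin(th),-p0[0]*np.sin(th)+p0[1]*np.cos(th)])
ux=np.array([np.cos(-.29),np.sin(-.29),0])
for th in np.arange(1.1,1.95,.1):
    d=f(th)-f(1); print(round(th,1),d.round(1),(R.T@(d[0]*ux+[0,0,d[1]])/100).round(3))
E
```

```text
[624.29530216 266.16770861 237.11184403] 10.912826726216474 58.97509168324177 [-4.58718988 -7.94019354 -3.84153821] [ 0.405  0.438  0.386  1.522 -0.005  0.697]
[[-0.958, 0.288, -0.001], [0.288, 0.958, -0.006], [-0.001, -0.006, -1.0]]
1.1 [12.3  3.6] [-0.123  0.    -0.036]
1.2 [25.  6.] [-0.25  0.   -0.06]
1.3 [37.8  7.1] [-0.378  0.    -0.071]
1.4 [50.6  6.9] [-0.506  0.001 -0.069]
1.5 [63.4  5.4] [-0.634  0.001 -0.054]
1.6 [75.9  2.7] [-0.759  0.001 -0.026]
1.7 [88.1 -1.3] [-0.881  0.002  0.013]
1.8 [99.9 -6.5] [-0.999  0.002  0.065]
1.9 [111.1 -12.8] [-1.111  0.003  0.129]
```

Emit:
{"fn": "play_rows", "kwargs": {
  "targets": [
    {"gripper":1,"travel":[-0.123,0,-0.036],"twist":[0,0,0]},
    {"gripper":1,"travel":[-0.25,0,-0.06],"twist":[0,0,0]},
    {"gripper":1,"travel":[-0.378,0,-0.071],"twist":[0,0,0]},
    {"gripper":1,"travel":[-0.506,0,-0.069],"twist":[0,0,0]},
    {"gripper":1,"travel":[-0.634,0,-0.054],"twist":[0,0,0]},
    {"gripper":1,"travel":[-0.759,0,-0.026],"twist":[0,0,0]},
    {"gripper":1,"travel":[-0.881,0,0.013],"twist":[0,0,0]},
    {"gripper":1,"travel":[-0.999,0,0.065],"twist":[0,0,0]},
    {"gripper":1,"travel":[-0.999,0,0.065],"twist":[0,0,0]},
    {"gripper":1,"travel":[-0.999,0,0.065],"twist":[0,0,0]},
    {"gripper":1,"travel":[-0.999,0,0.065],"twist":[0,0,0]}
  ]
}}

```text
clock: 12.02
eef_pos: [719.5, 237.8, 232.2]
tool_rot: [0.001, 0.145, 0.989, -0.002]
force: [-4.2, -9.1, 0.4]
width: 10.5
grip_force: 58.4
```

```bash
python3 - <<'E'
from h import *
st=get_state();print(st['eef_pos'],st['width'],st['grip_force'],st['force'],st['qpos'].round(3)); print(Rt().round(3).tolist())
for n in ('scene',):snap(n,'s2')
i=cv2.imread('pics/s2.png')[100:320,230:530]; cv2.imwrite('pics/s2c.png',cv2.resize(i,None,fx=2.5,fy=2.5))
E
```

```text
[719.45551956 237.81825868 232.2018956 ] 10.45861742065531 58.36190700531006 [-4.19872217 -9.08830649  0.42642443] [ 0.321  0.626  0.674  1.62  -0.005  0.613]
[[-0.958, 0.288, 0.001], [0.288, 0.958, -0.005], [-0.003, -0.005, -1.0]]
```

View pics/s2c.png

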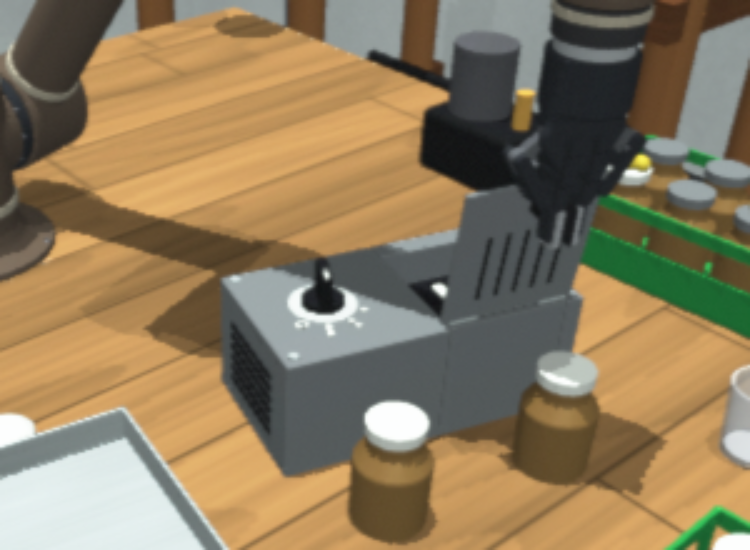

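The flap stands past upright. I'll release it and lift clear.

Emit:
{"fn": "play_rows", "kwargs": {
  "targets": [
    {"gripper":0.6,"travel":[0,0,0],"twist":[0,0,0]},
    {"gripper":0.4,"travel":[0,0,0],"twist":[0,0,0]},
    {"gripper":0.4,"travel":[0,0,0],"twist":[0,0,0]},
    {"gripper":0.4,"travel":[0,0,0],"twist":[0,0,0]},
    {"gripper":0.4,"travel":[0,0,-0.15],"twist":[0,0,0]},
    {"gripper":0.4,"travel":[0,0,-0.35],"twist":[0,0,0]},
    {"gripper":0.4,"travel":[0,0,-0.6],"twist":[0,0,0]},
    {"gripper":0.4,"travel":[0,0,-0.8],"twist":[0,0,0]},
    {"gripper":0.4,"travel":[0,0,-0.8],"twist":[0,0,0]},
    {"gripper":0.4,"travel":[0,0,-0.8],"twist":[0,0,0]}
  ]
}}

```text
clock: 12.9
eef_pos: [720.5, 241.3, 312.9]
tool_rot: [0.003, 0.144, 0.99, 0.001]
force: [0.5, 0.4, -0.3]
width: 51.1
grip_force: 0.0
```

Emit:
{"fn": "play_rows", "kwargs": {
  "targets": [
    {"gripper":0.4,"travel":[0.35,-0.01,0],"twist":[0,0,0]},
    {"gripper":0.4,"travel":[0.7,-0.03,0],"twist":[0,0,0]},
    {"gripper":0.4,"travel":[0.95,-0.04,0],"twist":[0,0,0]},
    {"gripper":0.4,"travel":[0.95,-0.04,0],"twist":[0,0,0]}
  ]
}}

```text
clock: 13.23
eef_pos: [622.1, 264.9, 310.3]
tool_rot: [-0.001, 0.143, 0.99, -0.001]
force: [-0.1, 0.3, -0.3]
width: 51.3
grip_force: 0.0
```

Emit:
{"fn": "play_rows", "kwargs": {
  "targets": [
    {"gripper":0.4,"travel":[0.35,0,0],"twist":[0,0,0]},
    {"gripper":0.4,"travel":[0.35,0,0],"twist":[0,0,0]},
    {"gripper":0.4,"travel":[0.35,0,0],"twist":[0,0,0]},
    {"gripper":0.4,"travel":[0.35,0,0],"twist":[0,0,0]}
  ]
}}

```text
clock: 13.57
eef_pos: [594.1, 274.1, 311.0]
tool_rot: [0.001, 0.144, 0.99, -0.0]
force: [1.7, -0.9, 1.1]
width: 51.0
grip_force: 0.0
```

```bash
python3 - <<'E'
from h import *
s=snap('wrist','w6');snap('top','t2')
st=get_state();print(st['eef_pos']);print(plan([594.5,275.5,140],np.pi-.29)); print(proj(s,[594.5,275.5,120]))
E
```

```text
[594.9359132  273.93764486 311.02052085]
(array([0.014, 0.014, 1.71 ]), array([-0.    ,  0.001 , -0.0001]))
[321.70275977 208.30526412]
```

View pics/w6.png

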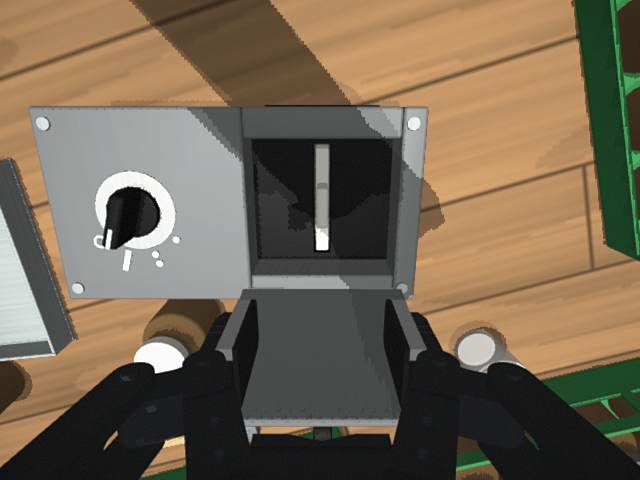

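The flap is fully open (panel at (322,360)). The cartridge lies between (322,145) and (322,250), on the predicted line. Next I'm checking the selector pointer by projection and the cartridge position.

```bash
python3 - <<'E'
from h import *
s=load('w6')
yaw=-.29
for th in (1.2,1.8):
    a=.9-th+yaw; print(th,proj(s,[548.5+22*np.cos(a),122+22*np.sin(a),171]))
for v in (145,250): print(onz(s,322,v,88))
c=s['pixels'][140:256,322].mean(1).astype(int);print(c.tolist())
row=s['pixels'][205,305:340].mean(1).astype(int);print(row.tolist())
for x in (18,-18): print('tab end pred',proj(s,[594.5+x*np.cos(yaw),275.5+x*np.sin(yaw),120]))
cv2.imwrite('pics/c7.png',cv2.resize(cv2.cvtColor(s['pixels'],4)[120:270,240:410],None,fx=3.5,fy=3.5))
E
```

```text
1.2 [106.84599389 249.56880295]
1.8 [ 91.27457311 240.56091504]
[544.54574477 290.71950432  88.        ]
[642.89054495 261.52957455  88.        ]
[24, 21, 19, 36, 86, 122, 117, 119, 137, 156, 159, 156, 158, 157, 158, 155, 156, 158, 157, 158, 157, 158, 158, 157, 157, 157, 156, 157, 158, 157, 158, 158, 158, 156, 157, 158, 157, 158, 157, 157, 157, 159, 151, 119, 116, 117, 119, 117, 123, 152, 157, 156, 157, 157, 157, 156, 157, 156, 156, 156, 157, 157, 156, 157, 157, 156, 157, 156, 156, 155, 157, 156, 156, 156, 157, 157, 156, 155, 155, 155, 156, 157, 155, 157, 156, 156, 152, 141, 171, 200, 199, 222, 255, 255, 253, 251, 251, 251, 252, 251, 251, 251, 251, 251, 251, 251, 251, 252, 255, 255, 81, 0, 27, 49, 47, 45]
[20, 21, 17, 21, 19, 20, 15, 19, 11, 33, 85, 129, 144, 151, 156, 155, 157, 156, 156, 158, 159, 151, 136, 103, 45, 14, 15, 19, 23, 24, 18, 19, 20, 16, 18]
tab end pred [321.67807585 227.86219839]
tab end pred [321.72825957 188.10191914]
```

View pics/c7.png

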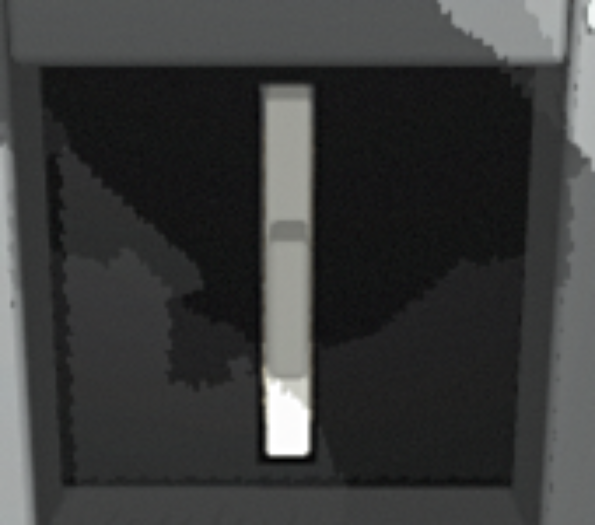

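Emit:
{"fn": "play_rows", "kwargs": {
  "targets": [
    {"gripper":0.4,"travel":[0.01,0.014,0.35],"twist":[0,0.001,0]},
    {"gripper":0.4,"travel":[0.01,0.014,0.7],"twist":[0,0.001,0]},
    {"gripper":0.4,"travel":[0.01,0.014,1.0],"twist":[0,0.001,0]},
    {"gripper":0.4,"travel":[0.01,0.014,1.0],"twist":[0,0.001,0]}
  ]
}}

```text
clock: 14.0
eef_pos: [591.8, 273.9, 203.4]
tool_rot: [-0.005, 0.145, 0.989, -0.003]
force: [-0.1, -0.0, -1.6]
width: 50.9
grip_force: 0.0
```

Emit:
{"fn": "play_rows", "kwargs": {
  "targets": [
    {"gripper":0.4,"travel":[0,0,0.3],"twist":[0,0,0]},
    {"gripper":0.4,"travel":[0,0,0.55],"twist":[0,0,0]},
    {"gripper":0.4,"travel":[0,0,0.7],"twist":[0,0,0]},
    {"gripper":0.4,"travel":[0,0,0.7],"twist":[0,0,0]},
    {"gripper":0.4,"travel":[0,0,0.7],"twist":[0,0,0]}
  ]
}}

```text
clock: 14.42
eef_pos: [594.5, 275.5, 142.2]
tool_rot: [-0.0, 0.145, 0.989, -0.0]
force: [-1.0, 0.3, 0.7]
width: 51.1
grip_force: 0.0
```

```bash
python3 - <<'E'
from h import *
st=get_state();print(st['eef_pos'],st['force']);print(plan([594.2,275.7,95],np.pi-.29))
E
```

```text
[594.49089409 275.51214703 142.20168667] [-0.97060518  0.32318356  0.70978604]
(array([0.003, 0.001, 0.472]), array([-0.0001, -0.0001, -0.0001]))
```

Emit:
{"fn": "play_rows", "kwargs": {
  "targets": [
    {"gripper":0.4,"travel":[0,0,0.2],"twist":[0,0,0]},
    {"gripper":0.4,"travel":[0,0,0.36],"twist":[0,0,0]},
    {"gripper":0.4,"travel":[0,0,0.46],"twist":[0,0,0]},
    {"gripper":0.4,"travel":[0,0,0.46],"twist":[0,0,0]},
    {"gripper":0.4,"travel":[0,0,0.46],"twist":[0,0,0]},
    {"gripper":0.7,"travel":[0,0,0.46],"twist":[0,0,0]},
    {"gripper":1,"travel":[0,0,0.46],"twist":[0,0,0]},
    {"gripper":1,"travel":[0,0,0.46],"twist":[0,0,0]},
    {"gripper":1,"travel":[0,0,0.46],"twist":[0,0,0]},
    {"gripper":1,"travel":[0,0,0.46],"twist":[0,0,0]},
    {"gripper":1,"travel":[0,0,0.46],"twist":[0,0,0]}
  ]
}}

```text
clock: 15.33
eef_pos: [594.1, 275.8, 96.4]
tool_rot: [0.001, 0.144, 0.99, 0.0]
force: [-0.2, -0.6, 6.0]
width: 9.1
grip_force: 59.3
```

Gripped at 9.1 mm opening, for a 10 mm tab. Lifting straight up.

Emit:
{"fn": "play_rows", "kwargs": {
  "targets": [
    {"gripper":1,"travel":[0,0,-0.15],"twist":[0,0,0]},
    {"gripper":1,"travel":[0,0,-0.3],"twist":[0,0,0]},
    {"gripper":1,"travel":[0,0,-0.5],"twist":[0,0,0]},
    {"gripper":1,"travel":[0,0,-0.7],"twist":[0,0,0]},
    {"gripper":1,"travel":[0,0,-0.9],"twist":[0,0,0]},
    {"gripper":1,"travel":[0,0,-1],"twist":[0,0,0]},
    {"gripper":1,"travel":[0,0,-1],"twist":[0,0,0]}
  ]
}}

```text
clock: 15.92
eef_pos: [594.5, 276.0, 197.6]
tool_rot: [0.001, 0.144, 0.99, 0.001]
force: [0.8, -0.6, -1.3]
width: 8.8
grip_force: 58.7
```

Emit:
{"fn": "play_rows", "kwargs": {
  "targets": [
    {"gripper":1,"travel":[0,0,-0.2],"twist":[0,0,0]},
    {"gripper":1,"travel":[0,0,-0.45],"twist":[0,0,0]},
    {"gripper":1,"travel":[0,0,-0.7],"twist":[0,0,0]},
    {"gripper":1,"travel":[0,0,-0.95],"twist":[0,0,0]},
    {"gripper":1,"travel":[0,0,-1],"twist":[0,0,0]},
    {"gripper":1,"travel":[0,0,-1],"twist":[0,0,0]}
  ]
}}

```text
clock: 16.42
eef_pos: [594.3, 275.9, 295.6]
tool_rot: [0.001, 0.144, 0.99, 0.0]
force: [-0.4, 0.1, -0.9]
width: 8.7
grip_force: 58.7
```

```bash
python3 - <<'E'
from h import *
st=get_state();print(st['eef_pos'],st['force'],st['width'],st['grip_force'],st['qpos'].round(3));print(plan([556,-199,296],np.pi-.29))
E
```

```text
[594.31844976 275.91105742 295.64502457] [-0.38500675  0.08029798 -0.90279165] 8.714946329559234 58.73213052749634 [0.435 0.405 0.466 1.631 0.    0.724]
(array([-0.99 , -4.661, -0.007]), array([0.0003, 0.0003, 0.0001]))
```

Emit:
{"fn": "play_rows", "kwargs": {
  "targets": [
    {"gripper":1,"travel":[-0.03,-0.13,0],"twist":[0,0,0]},
    {"gripper":1,"travel":[-0.08,-0.35,0],"twist":[0,0,0]},
    {"gripper":1,"travel":[-0.14,-0.63,0],"twist":[0,0,0]},
    {"gripper":1,"travel":[-0.2,-0.93,0],"twist":[0,0,0]}
  ]
}}

```text
clock: 16.75
eef_pos: [585.4, 179.5, 291.8]
tool_rot: [-0.002, 0.144, 0.99, -0.001]
force: [0.2, -0.7, -1.4]
width: 8.7
grip_force: 58.7
```

Emit:
{"fn": "play_rows", "kwargs": {
  "targets": [
    {"gripper":1,"travel":[-0.07,-0.31,0],"twist":[0,0,0]},
    {"gripper":1,"travel":[-0.14,-0.62,0],"twist":[0,0,0]},
    {"gripper":1,"travel":[-0.2,-0.93,0],"twist":[0,0,0]}
  ]
}}

```text
clock: 17.0
eef_pos: [577.6, 83.7, 292.4]
tool_rot: [-0.002, 0.144, 0.99, -0.001]
force: [1.1, -0.3, -1.0]
width: 8.8
grip_force: 58.7
```

Emit:
{"fn": "play_rows", "kwargs": {
  "targets": [
    {"gripper":1,"travel":[-0.07,-0.31,0],"twist":[0,0,0]},
    {"gripper":1,"travel":[-0.14,-0.62,0],"twist":[0,0,0]},
    {"gripper":1,"travel":[-0.2,-0.93,0],"twist":[0,0,0]}
  ]
}}

```text
clock: 17.25
eef_pos: [570.1, -11.1, 292.5]
tool_rot: [-0.002, 0.144, 0.99, -0.001]
force: [1.0, 0.2, -0.1]
width: 8.9
grip_force: 58.7
```

Emit:
{"fn": "play_rows", "kwargs": {
  "targets": [
    {"gripper":1,"travel":[-0.07,-0.31,0],"twist":[0,0,0]},
    {"gripper":1,"travel":[-0.14,-0.62,0],"twist":[0,0,0]},
    {"gripper":1,"travel":[-0.2,-0.93,0],"twist":[0,0,0]}
  ]
}}

```text
clock: 17.5
eef_pos: [562.6, -105.8, 292.5]
tool_rot: [-0.002, 0.145, 0.989, -0.0]
force: [0.3, -0.3, -1.5]
width: 8.7
grip_force: 58.7
```

Emit:
{"fn": "play_rows", "kwargs": {
  "targets": [
    {"gripper":1,"travel":[-0.07,-0.3,0],"twist":[0,0,0]},
    {"gripper":1,"travel":[-0.13,-0.55,0],"twist":[0,0,0]},
    {"gripper":1,"travel":[-0.17,-0.75,0],"twist":[0,0,0]},
    {"gripper":1,"travel":[-0.19,-0.87,0],"twist":[0,0,0]},
    {"gripper":1,"travel":[-0.2,-0.93,0],"twist":[0,0,0]},
    {"gripper":1,"travel":[-0.2,-0.93,0],"twist":[0,0,0]}
  ]
}}

```text
clock: 18.0
eef_pos: [555.8, -199.4, 293.9]
tool_rot: [-0.001, 0.145, 0.989, 0.0]
force: [0.2, -0.1, -0.2]
width: 9.1
grip_force: 58.7
```

```bash
python3 - <<'E'
from h import *
st=get_state();print(st['eef_pos'],st['width'],st['grip_force'],st['qpos'].round(3));print(plan([556,-199,195],np.pi-.29))
E
```

```text
[ 555.84630622 -199.44615602  293.87149458] 9.098995626847849 58.74389290809631 [-0.344  0.268  0.273  1.578 -0.    -0.053]
(array([-0.003,  0.005,  0.989]), array([-0.0001, -0.0009, -0.0004]))
```

Emit:
{"fn": "play_rows", "kwargs": {
  "targets": [
    {"gripper":1,"travel":[0,0,0.2],"twist":[0,0,0]},
    {"gripper":1,"travel":[0,0,0.45],"twist":[0,0,0]},
    {"gripper":1,"travel":[0,0,0.7],"twist":[0,0,0]},
    {"gripper":1,"travel":[0,0,0.85],"twist":[0,0,0]},
    {"gripper":1,"travel":[0,0,0.9],"twist":[0,0,0]},
    {"gripper":1,"travel":[0,0,0.9],"twist":[0,0,0]},
    {"gripper":1,"travel":[0,0,0.9],"twist":[0,0,0]},
    {"gripper":1,"travel":[0,0,0.9],"twist":[0,0,0]},
    {"gripper":1,"travel":[0,0,0.9],"twist":[0,0,0]},
    {"gripper":1,"travel":[0,0,0.9],"twist":[0,0,0]}
  ]
}}

```text
clock: 18.83
eef_pos: [557.2, -198.7, 206.5]
tool_rot: [0.001, 0.144, 0.99, -0.0]
force: [-0.0, -0.3, -1.5]
width: 9.2
grip_force: 58.7
```

```bash
python3 - <<'E'
from h import *
snap('scene','s3')
E
```

```text
(no output)
```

View pics/s3.png

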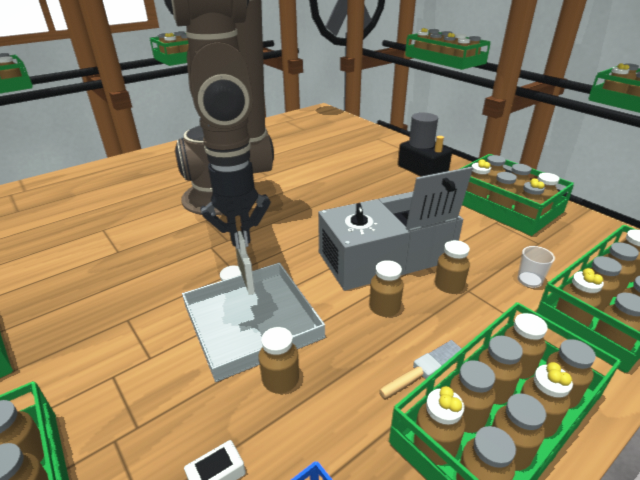

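The cartridge hangs upright over the tray at (247,270), the flap is open, and the jars and cap are in place. Handing in.

```bash
python3 -c "
from rig import *
print(hand_in())"
```

```text
the job is handed in; nothing more can be done
None
```

I handed the job in at about 19 s: selector at the long bar mark, flap standing open, cartridge held upright and still over the middle of the tray with its underside about 120 mm above the table, jars and cap undisturbed; `hand_in()` returned no verdict.

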